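# Turn the seasoning carousel to the pepper mill

### The job

Push the seasoning carousel round by the paddles on its rim until the pepper mill (the one with a waist and a rounded head) stands at the front, in line with the pointed tongue of the carousel's stand. Work with the fingertips on the tray only: touch, lift or topple nothing that stands on it, let the tray come to rest, and leave the mug, bowl and dish brush where they are.

Things in the scene. Friction and masses are not known exactly. Their poses are not given: they have to be found in the camera images.
- stand: Fixed black disc under the tray, 200 mm diameter. A black tongue, 28 mm wide, 12 mm high, runs from it along its own -x axis, out from under the tray, to a point 234 mm from the turning axis: this direction is the front. Origin on the turning axis at counter height, z up. Turned up to 0.4 rad either way from facing the robot.
- tray (a joint): Angle of the tray about the vertical axis through the stand's origin, rad, counter-clockwise from above positive, relative to the stand; turns both ways. At 0 one paddle points along the stand's +x axis. Stiff bearing: about 0.2 N m turns it (1 to 2 N at a paddle) and it stops almost at once when the push ends; what stands on it rides along.
- tray_centre (a point): Round wooden tray, 320 mm diameter; this point is on its axis at its inner floor, 35 mm above the counter. Its axes turn with the tray. Underside at 25 mm, lip 6 mm thick, its top at 43 mm. Six upright radial paddles on the rim, 60 degrees apart, one along this point's +x: each reaches from 155 to 200 mm from the axis, is 14 mm thick, and spans heights 25 to 80 mm.
- mill: Pepper mill, wood, 95 mm tall: foot 46 mm diameter, a waist of 26 mm, shoulders of 42 mm, a neck and a rounded head 36 mm wide. Stands on the tray about 85 mm (70 to 100) from the axis, never at the front at the start, at one of four places shared with the other three. Loose; origin at the centre of its underside. Not to be touched.
- salt_box: Plain straight wooden cylinder with a flat lid, 48 mm diameter, 62 mm tall. Loose on the tray; origin at the centre of its underside. Not to be touched.
- spice_jar: Glass jar with a flat steel cap, 46 mm diameter, 85 mm tall. Loose on the tray; origin at the centre of its underside. Not to be touched.
- herb_can: Plain aluminium can, 48 mm diameter, 75 mm tall. Loose on the tray; origin at the centre of its underside. Not to be touched.
- mug: White mug with a handle along its own +y, 76 mm diameter, 85 mm tall, on the counter beside the carousel. Origin at the centre of its underside. To be left alone.
- bowl: Blue bowl, 120 mm diameter, 50 mm tall, on the counter beside the carousel. Origin at the centre of its underside. To be left alone.
- dish_brush: Dish brush, 200 mm long, lying on the counter along its own x axis. To be left alone.

How it is judged:
At the end, for the whole second after the job is handed in: The pepper mill stands upright on the tray in front of the turning axis, within 18 mm sideways of the tongue's centre line; the tray is at rest; the other three things stand upright on the tray; the mug, bowl and brush are within 20 mm of where they were (y of mill in the frame of stand between -0.018 and 0.018 m and x of mill in the frame of stand below -0.05 m and velocity of joint tray between -0.05 and 0.05 rad/s and angle between each of mill, salt_box, spice_jar, herb_can's own z axis and vertical below 0.15 rad and horizontal distance between each of mill, salt_box, spice_jar, herb_can and stand below 0.15 m and height (world z) of mill between 0.03 and 0.045 m and height (world z) of salt_box between 0.03 and 0.045 m and height (world z) of spice_jar between 0.03 and 0.045 m and height (world z) of herb_can between 0.03 and 0.045 m and distance of each of mug, bowl, dish_brush from where it was at the start of the episode below 0.02 m); the robot touches nothing.
It fails at once if the robot touches one of the four things standing on the tray (contact force between any of the fingers, the arm and mill above 1 N or contact force between any of the fingers, the arm and salt_box above 1 N or contact force between any of the fingers, the arm and spice_jar above 1 N or contact force between any of the fingers, the arm and herb_can above 1 N).
It fails at once if something standing on the tray is lifted, topples or leaves the tray (height (world z) of any of mill, salt_box, spice_jar, herb_can above 0.05 m or height (world z) of any of mill, salt_box, spice_jar, herb_can below 0.025 m or angle between any of mill, salt_box, spice_jar, herb_can's own z axis and vertical above 0.5 rad).
It fails at once if the mug, the bowl or the dish brush is shifted by more than 20 mm (distance of any of mug, bowl, dish_brush from where it was at the start of the episode above 0.02 m).
It also fails if it takes over 64 s, if anything falls off the work surface, if the arm or the gripper's body presses on something with over 40 N, if the wrist force passes 120 N, or if a joint passes its speed limit or range.

### The arm

A 6-joint arm with a two-finger parallel gripper is mounted at the origin on the work surface. World frame = base frame: x ahead of the robot, y to its left, z up, the work surface at z = 0. Lengths are in m, angles in rad, forces in N, time in s.
With the tool pointing down it reaches from about 0.275 to 0.875 m from the base axis. Payload 12.5 kg.
Tool frame: the origin (TCP) lies midway between the tips of the shut fingers; the grasp point (between the pads) lies 19 mm behind it; z points along the fingers, y is the line along which they close (so a half turn about z gives the same grasp; the last joint's range is limited). The gripper opens to 85 mm and grips with 20 to 120 N. Pads are 22 mm wide; open, the fingers measure 114 mm over their backs; the gripper's body (76 mm by 85 mm) begins 54 mm behind the grasp point. The pads swing forward as they close: fully open they stand 13 mm farther back than shut.
Start: joints at [1.238, 0.351, 1.652, -0, 1.139, -0.085], TCP at [0.135, 0.533, 0.231] pointing down, gripper open.
Joint ranges: [-2.75, 2.75], [-0.79, 2.1], [0.01, 2.65], [-1.57, 4.71], [0.07, 3.14], [-2.87, 2.87]. Speed limits (rad/s): [2.22, 2.22, 2.79, 3.14, 3.14, 3.14].

### API

Orientations are given as a unit quaternion [w, x, y, z].
In Python, from workcell import ctrl gives the robot as it stands.
- The arm moves only by the tool play_rows, never from a script. Its argument "targets" is a list of rows, each a list of 2 entries, a list of its own where there are three numbers: the shift along the tool's x, y, z as a fraction of full scale, then the turn, a rotation vector about the tool's x, y, z as a fraction of full scale. In form: [[[tx, ty, tz], [ax, ay, az]], ...]. A call has 1 to 5 rows; each row is the pose to reach, as a shift and turn from the pose commanded when the call began, along the tool's axes at that moment, turning the shorter way round; what a row does not reach only later rows make up. Full scale, the value 1, is 300 mm for a shift and 180 degrees for a turn. A row lasts 1/10 s, in which the tool goes at most 50 mm and 8.59 degrees, less where a joint would pass 70% of its speed; a pose out of reach is approached as far as the arm can. A call with a number of a shift or a turn outside -1 to 1 is refused whole. A call with a gripper value outside its range is refused whole. "grip" is the closure, from 0 (fully open) to 1 (shut), set as the call begins (left out, the last holds). The fingers move at their own pace and stop on an object; "grip_force" is the grip in N (left out, the last holds). Time passes only in rows, so rows that repeat a pose let the fingers close. It gives the time, the measured TCP pose, the force, the opening and the grip force at its end, in the units of the state.
- ctrl.sense(): the state, without advancing time (a new reading comes with each control period).
- ctrl.read_camera(name): name is "side" or "top" or "wrist"; returns a dict with "frame" (400x640x3 uint8, red, green, blue), "intrinsics" (3x3 intrinsics, pixels), "k1" (the pictures are not rectified: a ray, as slopes to the right and down, at radius r is drawn at 1 + k1 r^2 times it, then the intrinsics apply), "extrinsics" (4x4, takes a point from camera to world coordinates); the wrist camera has in their place "hand_eye" (4x4, takes a point from camera to tool coordinates, whose origin is the TCP and whose axes are the flange's). Camera axes: x right, y down, z forward; pixel columns grow to the right and rows downward; lengths in m; the calibration is good to about 2 mm. A picture is of the moment at which its call begins: read the wrist's pose just before it. There is no depth.
- ctrl.hand_in(): hands the job in; it is judged then, once.
Trained networks look in a picture, given as the dict that the camera call returned (one of the last four; its "shot" number tells which), for a name from the list of things; names that differ only in an ending like _2 or _b are one class to them, and where a whole thing is asked for, a point or a joint stands for the part that bears it (a point fixed in the world has none). Each returns a list of dicts, best first, with "score" (0 to 1); they miss things now and then, are a little off and sometimes report something else, mostly with a low value. They report only what shows in the picture. A call takes as long as a camera call.
- ctrl.spot_in(picture, label): "xyz" ([x, y, z] in m, in world coordinates, good to about 4 mm: the middle of the surface that is visible of it).
The state is a dict: "t": time; "joint_positions": joint angles; "qd": joint speeds; "tau": joint torques, N m; "tool_pos": TCP position; "tool_rot": TCP orientation; "wrist_force": force on the tool from outside, world axes, zero at the start; "ft_torque": the same for the moment, N m; "finger_gap": finger opening in m; "finger_force": force on a finger pad.
Only numpy, scipy, OpenCV 4.12 (cv2) and the standard library are available. Lean on these libraries where they do the work, as an engineer would, in place of code of your own. Each camera call takes 0.05 s, during which the arm holds its last target. There are 200 camera calls.

## Working session

There is one attempt and no reset: what is moved stays moved. The work goes in short steps, Python scripts to look and compute and a tool call to move; the robot and the scene stay as the last step left them, time stands still between calls to the robot, and variables do not carry over. Pictures are saved under pics/ and viewed, at most 10 in all, crops included, and the job is handed in when it is done.

Besides the shell and the picture viewer there is one more tool, called after "Emit:" as name(argument=value, ...), one argument or row to a line, values as JSON. play_rows: Moves the arm, as the interface text tells. Shift numbers are shares of 300 mm and turn numbers shares of 180 degrees, none past 1 either way. Its arguments: {"type":"object","properties":{"targets":{"type":"array"},"grip":{"type":"number"},"grip_force":{"type":"number"}},"required":["targets"]}

```bash
mkdir -p pics
cat > h.py <<'E'
import numpy as np, cv2
from workcell import ctrl
def save(p,n): cv2.imwrite(f'pics/{n}.png', cv2.cvtColor(np.asarray(p['frame']),cv2.COLOR_RGB2BGR))
def ray(p,u,v,z):
    K=np.array(p['intrinsics']);E=np.array(p['extrinsics']);k=p['k1']
    d=np.array([(u-K[0,2])/K[0,0],(v-K[1,2])/K[1,1]]);s=d.copy()
    for _ in range(20): s=d/(1+k*(s@s))
    r=E[:3,:3]@np.array([s[0],s[1],1]);o=E[:3,3]
    return o+r*(z-o[2])/r[2]
def proj(p,X):
    K=np.array(p['intrinsics']);E=np.array(p['extrinsics']);k=p['k1']
    c=np.linalg.inv(E)@np.append(X,1);s=c[:2]/c[2];s=s*(1+k*(s@s))
    return [K[0,0]*s[0]+K[0,2],K[1,1]*s[1]+K[1,2]]
E
python3 - <<'E'
from h import *
s=ctrl.sense();print(s['t'],s['tool_pos'],s['tool_rot'])
for c in ['top','side']:
    p=ctrl.read_camera(c);save(p,c+'1')
    print(c,np.round(p['extrinsics'],3).tolist(),np.round(p['intrinsics'],1).tolist(),p['k1'])
    for n in ['stand','tray','mill','salt_box','spice_jar','herb_can','mug','bowl','dish_brush']:
        r=ctrl.spot_in(p,n)
        print(n,[(np.round(q['xyz'],3).tolist(),round(q['score'],2),np.round(proj(p,q['xyz'])).tolist()) for q in r[:3]])
E
```

```text
0.0 [0.1347504  0.53286726 0.23071989] [-1.30707705e-04  1.23567750e-01  9.92335939e-01 -6.14553783e-04]
top [[0.013, -0.994, 0.105, 0.46], [-0.999, -0.01, 0.031, -0.01], [-0.03, -0.105, -0.994, 0.93], [0.0, 0.0, 0.0, 1.0]] [[388.8, 0.0, 323.3], [0.0, 388.8, 205.7], [0.0, 0.0, 1.0]] -0.05888533036150497
stand [([0.573, 0.02, 0.033], 0.71, [322.0, 198.0])]
tray [([0.573, 0.017, 0.038], 0.92, [324.0, 197.0])]
mill [([0.653, -0.007, 0.121], 0.88, [335.0, 155.0]), ([0.624, 0.101, 0.096], 0.53, [285.0, 171.0]), ([0.572, 0.021, 0.033], 0.5, [322.0, 198.0])]
salt_box [([0.629, 0.1, 0.095], 0.8, [286.0, 169.0])]
spice_jar [([0.522, 0.075, 0.124], 0.62, [295.0, 216.0])]
herb_can [([0.578, -0.052, 0.11], 0.86, [355.0, 191.0])]
mug [([0.451, 0.357, 0.044], 0.95, [176.0, 248.0])]
bowl [([0.767, -0.314, 0.024], 0.74, [463.0, 119.0])]
dish_brush [([0.585, -0.315, 0.018], 0.78, [465.0, 195.0]), ([0.522, 0.077, 0.121], 0.34, [294.0, 216.0])]
side [[0.997, -0.06, 0.04, 0.484], [-0.071, -0.758, 0.648, -0.639], [-0.009, -0.649, -0.76, 0.838], [0.0, 0.0, 0.0, 1.0]] [[396.9, 0.0, 319.1], [0.0, 396.9, 198.9], [0.0, 0.0, 1.0]] -0.09129872464699872
stand [([0.564, -0.005, 0.038], 0.74, [336.0, 212.0])]
tray [([0.564, -0.005, 0.036], 0.94, [335.0, 213.0])]
mill [([0.659, -0.017, 0.095], 0.73, [375.0, 199.0]), ([0.584, -0.065, 0.097], 0.39, [347.0, 216.0])]
salt_box []
spice_jar [([0.527, 0.064, 0.093], 0.79, [319.0, 179.0]), ([0.569, -0.003, 0.033], 0.43, [337.0, 213.0])]
herb_can [([0.585, -0.067, 0.099], 0.68, [347.0, 216.0]), ([0.563, -0.005, 0.034], 0.59, [335.0, 213.0]), ([0.77, -0.293, 0.026], 0.15, [442.0, 312.0])]
mug [([0.448, 0.322, 0.052], 0.67, [288.0, 129.0])]
bowl [([0.769, -0.29, 0.023], 0.88, [441.0, 312.0]), ([0.657, -0.017, 0.097], 0.42, [374.0, 199.0])]
dish_brush [([0.586, -0.327, 0.02], 0.82, [360.0, 336.0]), ([0.526, 0.065, 0.092], 0.37, [318.0, 179.0])]
```

View pics/top1.png

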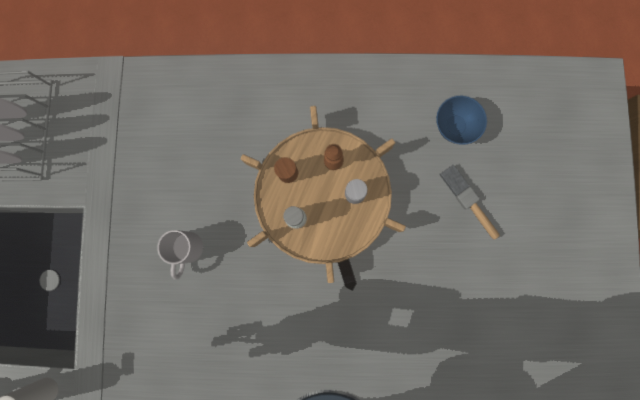

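View pics/side1.png

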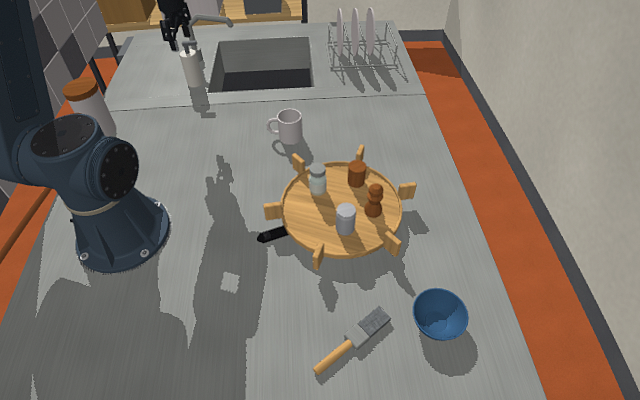

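The top view shows paddle tips near (314,107), (394,143), (404,228), (330,282), (250,242) and (243,158), the tongue tip at (350,288) and the mill head at (333,150). The side view confirms the mill, with its foot near (373,214).

```bash
python3 - <<'E'
from h import *
from scipy.optimize import least_squares
p=ctrl.read_camera('top');q=ctrl.read_camera('side')
P=[(314,107),(394,143),(404,227),(330,282),(250,243),(243,158)]
W=np.array([ray(p,*a,.078)[:2] for a in P])
c=W.mean(0);print('c paddles',c,np.linalg.norm(W-c,axis=1),np.degrees(np.arctan2(*(W-c).T[::-1])))
rim=np.array([ray(p,*a,.043)[:2] for a in [(255,195),(392,195),(323,127),(323,263)]]);print(rim)
t=ray(p,350,289,.008)[:2];t2=ray(q,258,239,.008)[:2]
for x in(t,t2):print('tip',x,np.linalg.norm(x-c),np.degrees(np.arctan2(*(c-x)[::-1])))
print('mill head top view',ray(p,333,150,.12),'side foot',ray(q,373,214,.035), 'side head',ray(q,375,187,.13-.018))
E
python3 - <<'E'
import cv2
a=cv2.imread('pics/top1.png')[90:300,230:420];b=cv2.imread('pics/side1.png')[140:275,250:420]
a=cv2.resize(a,None,fx=2.2,fy=2.2,interpolation=3);b=cv2.resize(b,None,fx=2.2,fy=2.2,interpolation=3)
b=cv2.copyMakeBorder(b,0,a.shape[0]-b.shape[0],0,0,0)
import numpy as np;cv2.imwrite('pics/z.png',np.hstack([a,b]))
E
```

```text
c paddles [0.57967514 0.01973718] [0.19693165 0.19518678 0.19482307 0.1968053  0.19448712 0.1954045 ] [   6.19445305  -54.73367088 -112.66479851 -174.33236093  125.90909106
   66.95092269]
[[ 0.57683931  0.17678525]
 [ 0.57960173 -0.13935307]
 [ 0.73951274  0.02109877]
 [ 0.4230052   0.01703448]]
tip [ 0.36210788 -0.04575527] 0.2272108527321637 16.752931906071826
tip [ 0.36242104 -0.05298681] 0.2291028696896914 18.507539383963987
mill head top view [ 0.66473705 -0.00353894  0.12      ] side foot [ 0.66031093 -0.01633894  0.035     ] side head [0.66179111 0.00768171 0.112     ]
```

View pics/z.png

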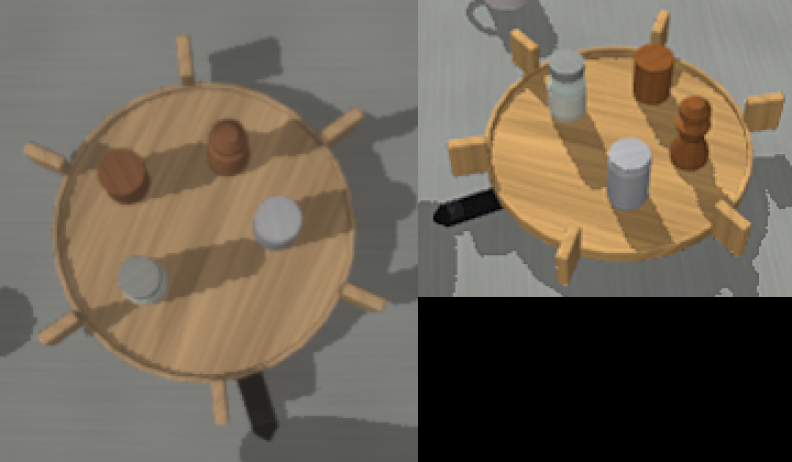

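Measured: axis ≈ (0.579, 0.019), front direction ≈ -163°, mill at ≈ -15.5° from the axis. So the tray needs about -147° (clockwise). I can get that in one stroke on the near side, pushing the right-hand paddle (-113°) round the front. First I shut the fingers and move over.

Emit:
play_rows(
  targets=[
    [[-0.07,-0.07,0],[0,0,0]],
    [[-0.17,-0.17,0],[0,0,0]],
    [[-0.27,-0.28,0],[0,0,0]],
    [[-0.37,-0.38,0],[0,0,0]],
    [[-0.47,-0.48,0],[0,0,0]],
  ],
  grip=1,
  grip_force=40,
)

```text
t: 1.6
tool_pos: [0.2367, 0.3575, 0.2314]
tool_rot: [0.0, 0.123, 0.992, 0.0]
wrist_force: [1.1, 0.2, 0.1]
finger_gap: 0.0123
finger_force: 0.0
```

Emit:
play_rows(
  targets=[
    [[-0.1,-0.1,0],[0,0,0]],
    [[-0.2,-0.2,0],[0,0,0]],
    [[-0.29,-0.3,0],[0,0,0]],
    [[-0.38,-0.4,0],[0,0,0]],
    [[-0.47,-0.48,0],[0,0,0]],
  ],
)

```text
t: 2.1
tool_pos: [0.338, 0.1831, 0.2315]
tool_rot: [0.0, 0.124, 0.992, 0.0]
wrist_force: [0.3, 0.9, 0.9]
finger_gap: -0.0002
finger_force: 0.0
```

Emit:
play_rows(
  targets=[
    [[-0.1,-0.1,0],[0,0,0]],
    [[-0.2,-0.2,0],[0,0,0]],
    [[-0.29,-0.3,0],[0,0,0]],
    [[-0.38,-0.4,0],[0,0,0]],
    [[-0.47,-0.48,0],[0,0,0]],
  ],
)

```text
t: 2.6
tool_pos: [0.4395, 0.0087, 0.2315]
tool_rot: [0.0, 0.124, 0.992, -0.0]
wrist_force: [0.7, 0.1, -0.2]
finger_gap: -0.0002
finger_force: 0.0
```

Emit:
play_rows(
  targets=[
    [[-0.1,-0.1,0],[0,0,0]],
    [[-0.2,-0.2,0],[0,0,0]],
    [[-0.31,-0.32,0],[0,0,0]],
    [[-0.42,-0.43,0],[0,0,0]],
    [[-0.47,-0.48,0],[0,0,0]],
  ],
)

```text
t: 3.1
tool_pos: [0.5416, -0.1667, 0.2311]
tool_rot: [0.0, 0.125, 0.992, -0.0]
wrist_force: [-0.6, 1.7, 0.1]
finger_gap: 0.0002
finger_force: 0.0
```

```bash
cat >> h.py <<'E'
C=np.array([.579,.019])
def rows(ths,z,r=.187,gap=None):
    """rows to positions at angles ths (deg) round the tray, tool x along the clockwise tangent"""
    from scipy.spatial.transform import Rotation as R
    s=ctrl.sense();w,x,y,zz=s['tool_rot'];M=R.from_quat([x,y,zz,w]);X=M.as_matrix()
    yaw=np.degrees(np.arctan2(X[1,0],X[0,0]));p=np.array(s['tool_pos'])
    print('t',s['t'],'pos',p.round(4),'yaw',yaw.round(2),'th',np.degrees(np.arctan2(*(p[:2]-C)[::-1])).round(2),'r',np.linalg.norm(p[:2]-C).round(4),'F',np.round(s['wrist_force'],1),'gap',s['finger_gap'])
    o=[]
    for th in ths:
        a=np.radians(th);T=np.append(C+r*np.array([np.cos(a),np.sin(a)]),z)
        d=(yaw-(th-90)+180)%360-180
        o.append([(X.T@(T-p)/.3).round(3).tolist(),[0,0,round(d/180,4)]])
    print(o)
E
python3 - <<'E'
from h import *
rows([-101],.20);rows([-101],.055)
E
```

```text
t 3.1 pos [ 0.5416 -0.1667  0.2311] yaw 165.69 th -101.39 r 0.1895 F [-0.6  1.7  0.1] gap 0.00022525077077970533
[[[-0.004, 0.008, 0.104], [0, 0, np.float64(-0.0184)]]]
t 3.1 pos [ 0.5416 -0.1667  0.2311] yaw 165.69 th -101.39 r 0.1895 F [-0.6  1.7  0.1] gap 0.00022525077077970533
[[[-0.003, 0.009, 0.587], [0, 0, np.float64(-0.0184)]]]
```

Emit:
play_rows(
  targets=[
    [[0,0.005,0.12],[0,0,-0.01]],
    [[0,0.009,0.27],[0,0,-0.018]],
    [[0,0.009,0.42],[0,0,-0.018]],
    [[0,0.009,0.53],[0,0,-0.018]],
    [[0,0.009,0.587],[0,0,-0.018]],
  ],
)

```text
t: 3.6
tool_pos: [0.5396, -0.1604, 0.0522]
tool_rot: [-0.002, 0.096, 0.995, 0.001]
wrist_force: [0.3, -0.0, -0.0]
finger_gap: 0.0
finger_force: 0.0
```

Run:
```python
from h import *
rows([-103,-106,-109,-112,-115],.055)
```

```text
t 3.6 pos [ 0.5396 -0.1604  0.0522] yaw 169.04 th -102.38 r 0.1837 F [ 0.3 -0.  -0. ] gap 1.0468213597211638e-05
[[[0.007, -0.011, -0.009], [0, 0, np.float64(0.0113)]], [[0.04, -0.009, -0.009], [0, 0, np.float64(0.028)]], [[0.072, -0.005, -0.009], [0, 0, np.float64(0.0446)]], [[0.104, 0.0, -0.009], [0, 0, np.float64(0.0613)]], [[0.136, 0.007, -0.009], [0, 0, np.float64(0.078)]]]
```

Emit:
play_rows(
  targets=[
    [[0.007,-0.011,-0.009],[0,0,0.011]],
    [[0.04,-0.009,-0.009],[0,0,0.028]],
    [[0.072,-0.005,-0.009],[0,0,0.045]],
    [[0.104,0,-0.009],[0,0,0.061]],
    [[0.136,0.007,-0.009],[0,0,0.078]],
  ],
)

```text
t: 4.1
tool_pos: [0.5019, -0.1517, 0.0596]
tool_rot: [0.001, 0.218, 0.976, -0.0]
wrist_force: [1.1, -0.9, 0.3]
finger_gap: -0.0
finger_force: 0.6
```

Run:
```python
from h import *
p=ctrl.read_camera('top');save(p,'top2')
rows([-120,-125,-130,-135,-140],.055)
```

```text
t 4.15 pos [ 0.5005 -0.1509  0.0593] yaw 154.61 th -114.8 r 0.1872 F [ 1.5  0.  -1. ] gap -9.46973963838221e-06
[[[0.057, 0.003, 0.014], [0, 0, np.float64(0.0256)]], [[0.11, 0.009, 0.014], [0, 0, np.float64(0.0534)]], [[0.164, 0.021, 0.014], [0, 0, np.float64(0.0812)]], [[0.216, 0.037, 0.014], [0, 0, np.float64(0.1089)]], [[0.266, 0.057, 0.014], [0, 0, np.float64(0.1367)]]]
```

View pics/top2.png

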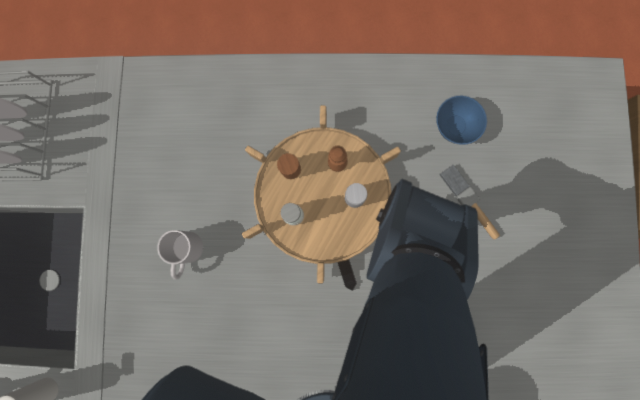

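The push works: the tray has turned about 7° and the things ride along. I continue the arc in 25° pieces.

Emit:
play_rows(
  targets=[
    [[0.054,0.002,0.01],[0,0,0.027]],
    [[0.108,0.009,0.01],[0,0,0.055]],
    [[0.162,0.021,0.01],[0,0,0.082]],
    [[0.214,0.037,0.01],[0,0,0.11]],
    [[0.264,0.058,0.01],[0,0,0.138]],
  ],
)

```text
t: 4.65
tool_pos: [0.4374, -0.1022, 0.0562]
tool_rot: [0.001, 0.423, 0.906, 0.0]
wrist_force: [-0.2, -0.7, 0.3]
finger_gap: 0.0
finger_force: 0.6
```

Emit:
play_rows(
  targets=[
    [[0.054,0.002,0],[0,0,0.028]],
    [[0.108,0.01,0],[0,0,0.056]],
    [[0.161,0.021,0],[0,0,0.083]],
    [[0.213,0.038,0],[0,0,0.111]],
    [[0.263,0.058,0],[0,0,0.139]],
  ],
)

```text
t: 5.15
tool_pos: [0.3999, -0.0302, 0.056]
tool_rot: [0.001, 0.609, 0.793, 0.0]
wrist_force: [0.1, -0.8, -0.7]
finger_gap: 0.0001
finger_force: 0.6
```

Run:
```python
from h import *
rows([-170,-175,-180,-185,-190],.057)
```

```text
t 5.15 pos [ 0.3999 -0.0302  0.056 ] yaw 104.91 th -164.63 r 0.1857 F [ 0.1 -0.8 -0.7] gap 7.734912644854882e-05
[[[0.058, -0.002, -0.003], [0, 0, np.float64(0.0273)]], [[0.112, 0.005, -0.003], [0, 0, np.float64(0.0551)]], [[0.165, 0.017, -0.003], [0, 0, np.float64(0.0828)]], [[0.217, 0.033, -0.003], [0, 0, np.float64(0.1106)]], [[0.267, 0.054, -0.003], [0, 0, np.float64(0.1384)]]]
```

Emit:
play_rows(
  targets=[
    [[0.054,0,0],[0,0,0.028]],
    [[0.108,0.006,0],[0,0,0.056]],
    [[0.161,0.018,0],[0,0,0.083]],
    [[0.213,0.034,0],[0,0,0.111]],
    [[0.263,0.055,0],[0,0,0.139]],
  ],
)

```text
t: 5.65
tool_pos: [0.3953, 0.0506, 0.0559]
tool_rot: [0.0, 0.767, 0.642, 0.0]
wrist_force: [-0.6, -1.3, -0.7]
finger_gap: 0.0005
finger_force: 0.7
```

Emit:
play_rows(
  targets=[
    [[0.054,0.002,0],[0,0,0.028]],
    [[0.108,0.01,0],[0,0,0.056]],
    [[0.161,0.021,0],[0,0,0.083]],
    [[0.213,0.038,0],[0,0,0.111]],
    [[0.263,0.058,0],[0,0,0.139]],
  ],
)

```text
t: 6.15
tool_pos: [0.4261, 0.1255, 0.056]
tool_rot: [0.0, 0.887, 0.461, 0.0]
wrist_force: [-0.2, -1.3, -0.7]
finger_gap: -0.0001
finger_force: 0.6
```

Run:
```python
from h import *
p=ctrl.read_camera('top');save(p,'top3')
q=ctrl.read_camera('side')
for c in(p,q):
  for n in ['mill','spice_jar','herb_can']: print(n,[(np.round(r['xyz'],3).tolist(),round(r['score'],2)) for r in ctrl.spot_in(c,n)[:2]])
rows([-220,-225,-230,-235,-240],.057)
```

```text
mill [([0.531, -0.047, 0.121], 0.77)]
spice_jar [([0.644, 0.056, 0.12], 0.75)]
herb_can []
mill [([0.532, -0.056, 0.095], 0.93)]
spice_jar [([0.649, 0.045, 0.092], 0.6), ([0.577, -0.006, 0.033], 0.41)]
herb_can [([0.51, 0.029, 0.097], 0.69)]
t 6.55 pos [0.4252 0.1243 0.0551] yaw 55.13 th 145.59 r 0.1864 F [-0.4 -0.6 -0.1] gap -0.00015497228562248307
[[[0.061, 0.001, -0.006], [0, 0, np.float64(0.0285)]], [[0.115, 0.008, -0.006], [0, 0, np.float64(0.0563)]], [[0.168, 0.02, -0.006], [0, 0, np.float64(0.0841)]], [[0.22, 0.036, -0.006], [0, 0, np.float64(0.1118)]], [[0.27, 0.057, -0.006], [0, 0, np.float64(0.1396)]]]
```

View pics/top3.png

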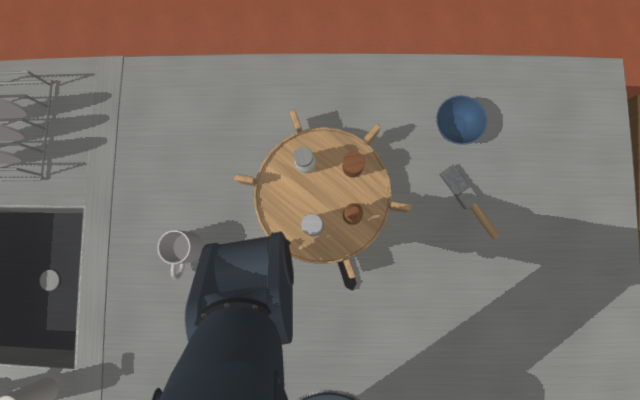

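Emit:
play_rows(
  targets=[
    [[0.054,0.001,0],[0,0,0.028]],
    [[0.108,0.007,0],[0,0,0.056]],
    [[0.161,0.019,0],[0,0,0.083]],
    [[0.213,0.035,0],[0,0,0.111]],
    [[0.263,0.056,0],[0,0,0.139]],
  ],
)

```text
t: 7.05
tool_pos: [0.4841, 0.18, 0.0548]
tool_rot: [-0.0, 0.966, 0.258, -0.001]
wrist_force: [-2.0, -0.9, 0.5]
finger_gap: -0.0001
finger_force: 0.7
```

Emit:
play_rows(
  targets=[
    [[0.025,0.001,0],[0,0,0.012]],
    [[0.05,0.003,0],[0,0,0.025]],
    [[0.076,0.005,0],[0,0,0.039]],
    [[0.076,0.005,0],[0,0,0.039]],
    [[0.076,0.005,0],[0,0,0.039]],
  ],
)

```text
t: 7.55
tool_pos: [0.5045, 0.1897, 0.0548]
tool_rot: [0.0, 0.98, 0.201, -0.0]
wrist_force: [-0.8, 0.2, -0.4]
finger_gap: -0.0002
finger_force: 0.0
```

Run:
```python
from h import *
p=ctrl.read_camera('top');q=ctrl.read_camera('side')
for c in(p,q):
  print('mill',[(np.round(r['xyz'],3).tolist(),round(r['score'],2)) for r in ctrl.spot_in(c,'mill')[:2]])
rows([-250],.057)
F=lambda i,a:cv2.resize(cv2.cvtColor(np.asarray(i['frame'])[a[0]:a[1],a[2]:a[3]],cv2.COLOR_RGB2BGR),None,fx=3,fy=3,interpolation=cv2.INTER_CUBIC)
cv2.imwrite('pics/z2.png',np.hstack([F(p,(160,300,290,410)),F(q,(140,280,250,390))]))
```

```text
mill [([0.503, -0.014, 0.125], 0.55)]
mill [([0.502, -0.025, 0.096], 0.83)]
t 7.75 pos [0.5045 0.1899 0.0549] yaw 23.1 th 113.56 r 0.1864 F [-0.6  0.1 -0.6] gap -0.0002176439421776784
[[[0.039, -0.001, -0.007], [0, 0, np.float64(0.0172)]]]
```

View pics/z2.png

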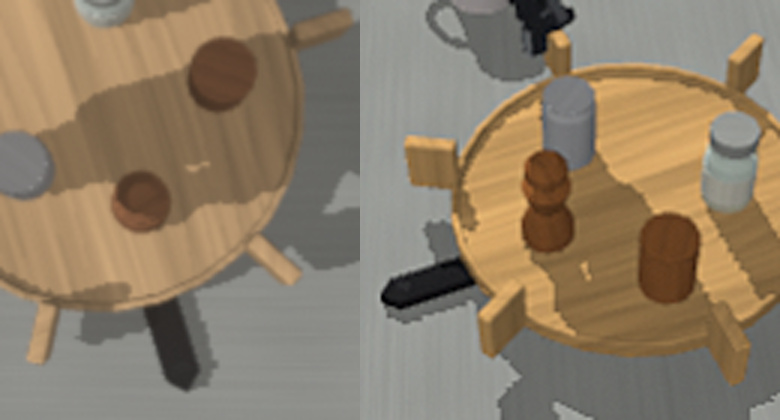

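The crop shows the mill foot near side pixel (312.7,219) and top pixel (338,229), slightly clockwise-short of the tongue line, whose tip is near side pixel (258,239).

Run:
```python
from h import *
p=ctrl.read_camera('top');q=ctrl.read_camera('side')
tip=np.mean([ray(p,290+182/3,160+388/3,.008)[:2],ray(q,250+(385-360)/3,140+299/3,.008)[:2]],0)
f=(tip-C)/np.linalg.norm(tip-C);print('tip',tip,np.degrees(np.arctan2(f[1],f[0])))
for n,m in dict(foot=ray(q,312.7,219,.037),head_s=ray(q,250+(546-360)/3,140+172/3,.112),head_t=ray(p,290+139/3,160+192/3,.115),foot_t=ray(p,290+142/3,160+206/3,.05),net=[.503,-.02,.1],).items():
    d=np.array(m[:2])-C;print(n,np.round(m,4),'r',np.linalg.norm(d).round(3),'ang to go',np.degrees(np.arctan2(d[0]*f[1]-d[1]*f[0],d@f)).round(1))
```

```text
tip [ 0.3623428  -0.05121421] -162.0435411860624
foot [ 0.5043 -0.0219  0.037 ] r 0.085 ang to go -10.8
head_s [ 0.5047 -0.0138  0.112 ] r 0.081 ang to go -5.8
head_t [ 0.5075 -0.0121  0.115 ] r 0.078 ang to go -5.5
foot_t [ 0.5007 -0.0146  0.05  ] r 0.085 ang to go -5.3
net [ 0.503 -0.02   0.1  ] r 0.085 ang to go -9.2
```

Estimates agree on about -7° to go, with a tolerance of ±12°. I turn 7° more, then back off and rise.

Emit:
play_rows(
  targets=[
    [[0.025,0.001,0],[0,0,0.012]],
    [[0.05,0.003,0],[0,0,0.025]],
    [[0.076,0.005,0],[0,0,0.039]],
    [[0.076,0.005,0],[0,0,0.039]],
    [[0.076,0.005,0],[0,0,0.039]],
  ],
)

```text
t: 8.35
tool_pos: [0.526, 0.1975, 0.0548]
tool_rot: [0.0, 0.99, 0.14, -0.0]
wrist_force: [0.1, 0.0, -0.4]
finger_gap: -0.0001
finger_force: 0.0
```

Emit:
play_rows(
  targets=[
    [[-0.03,-0.02,0],[0,0,0]],
    [[-0.08,-0.03,0],[0,0,0]],
    [[-0.1,-0.03,-0.1],[0,0,0]],
    [[-0.1,-0.03,-0.25],[0,0,0]],
    [[-0.1,-0.03,-0.4],[0,0,0]],
  ],
)

```text
t: 8.85
tool_pos: [0.4933, 0.1979, 0.1759]
tool_rot: [0.0, 0.99, 0.14, -0.001]
wrist_force: [0.4, 0.5, 0.9]
finger_gap: 0.0001
finger_force: 0.0
```

Emit:
play_rows(
  targets=[
    [[-0.1,-0.05,-0.1],[0,0,0]],
    [[-0.2,-0.15,-0.2],[0,0,0]],
    [[-0.2,-0.25,-0.2],[0,0,0]],
    [[-0.2,-0.3,-0.2],[0,0,0]],
    [[-0.2,-0.3,-0.2],[0,0,0]],
  ],
)

```text
t: 9.35
tool_pos: [0.411, 0.269, 0.235]
tool_rot: [-0.0, 0.99, 0.141, 0.0]
wrist_force: [-0.1, -0.9, 0.2]
finger_gap: -0.0001
finger_force: 0.0
```

Run:
```python
from h import *
p=ctrl.read_camera('top');q=ctrl.read_camera('side')
for c in(p,q):
  for n in ['mill','stand','mug']:print(n,[(np.round(r['xyz'],3).tolist(),round(r['score'],2)) for r in ctrl.spot_in(c,n)[:1]])
rows([-250],.3)
# predicted line: where the mill at r=.085 on the front line would show
f=np.array([np.cos(np.radians(-162)),np.sin(np.radians(-162))])
F=lambda i,a:cv2.resize(cv2.cvtColor(np.asarray(i['frame'])[a[0]:a[1],a[2]:a[3]],cv2.COLOR_RGB2BGR),None,fx=3,fy=3,interpolation=cv2.INTER_CUBIC)
A=F(p,(160,300,290,410));B=F(q,(140,280,250,390))
for im,c,o in((A,p,(290,160)),(B,q,(250,140))):
  L=[tuple(int(3*(a-b)) for a,b in zip(proj(c,np.append(C+r*f,.037)),o)) for r in np.linspace(0,.15,30)]
  for l in L: cv2.circle(im,l,1,(0,255,0),-1)
cv2.imwrite('pics/z3.png',np.hstack([A,B]))
```

```text
mill [([0.5, -0.004, 0.12], 0.53)]
stand [([0.579, 0.026, 0.035], 0.79)]
mug [([0.457, 0.362, 0.042], 0.7)]
mill [([0.497, -0.018, 0.095], 0.68)]
stand [([0.58, -0.012, 0.039], 0.59)]
mug [([0.45, 0.326, 0.055], 0.93)]
t 9.75 pos [0.4126 0.2674 0.2347] yaw 15.99 th 123.81 r 0.299 F [ 0.4  0.  -0.3] gap -8.892746388963501e-05
[[[0.261, 0.327, -0.218], [0, 0, np.float64(-0.0223)]]]
```

View pics/z3.png

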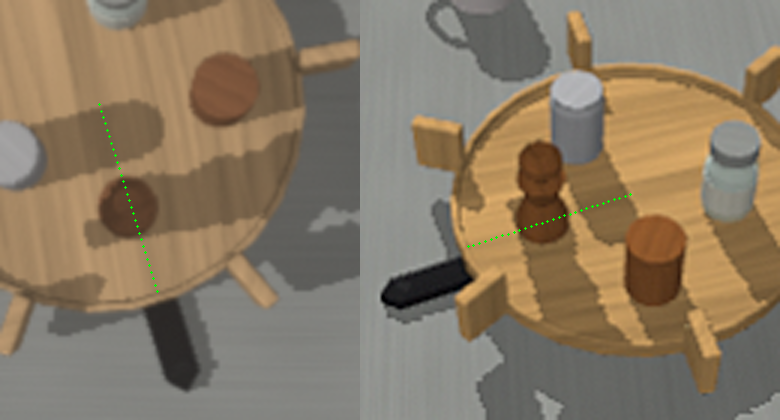

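The overlay shows the mill foot on the front line in both views, at top crop (130,207) and side crop (541,228), within a few mm. The arm is clear.

```bash
python3 -c "
from workcell import ctrl
print(ctrl.hand_in())"
```

```text
the job is handed in; nothing more can be done
None
```

I turned the carousel about 147° clockwise and handed the job in: the pepper mill stands at the front, within about 5 mm of the tongue's centre line by my camera measurement, though the hand-in returned no verdict.

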